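Stand the heart's kit case on its heavy end

ROBOT

A 7-joint arm with a two-finger parallel gripper is mounted at the origin on the work surface. World frame = base frame: x ahead of the robot, y to its left, z up, the work surface at z = 0. Lengths are in m, angles in rad, forces in N, time in s.
With the tool pointing down it reaches from about 0.425 to 0.925 m from the base axis. Payload 6.8 kg.
Tool frame: the origin (TCP) lies on the centre line of the jaws, within the pads' length; the fingertips stand 25 mm ahead of it and the grasp point (between the pads) lies 6 mm ahead of it; z points along the fingers, x is the direction in which the jaws open and shut, and the axes are right-handed (so a half turn about z gives the same grasp; the last joint's range is limited). The gripper opens to 85 mm and grips with 20 to 120 N. Pads are 22 mm wide; open, the fingers measure 114 mm over their backs; the gripper's body (76 mm by 85 mm) begins 54 mm behind the grasp point. The pads swing forward as they close: fully open they stand 13 mm farther back than shut.
Start: joints at [-1.423, 0.477, 0.022, 1.555, -0.011, 1.109, -0.083], TCP at [0.171, 0.653, 0.256] pointing down, gripper open.
Joint ranges: [-2.96, 2.96], [-0.34, 2.1], [-1.41, 1.46], [0.24, 2.44], [-1.37, 4.51], [0.17, 1.92], [-2.96, 2.96]. Speed limits (rad/s): [2.39, 2.39, 3.14, 3.14, 3.14, 3.14, 3.14].

INTERFACE

Orientations are given as a unit quaternion [x, y, z, w].
In Python, from plant import env gives the robot as it stands.
- The arm moves only by the tool move_arm, never from a script. Its argument "motion" is a list of rows, each a list of 3 entries, a list of its own where there are three numbers: the shift along the tool's x, y, z in m, then the turn, a rotation vector about the tool's x, y, z in rad, then the finger opening in m, from 0 to 0.0854. In form: [[[dx, dy, dz], [rx, ry, rz], gripper], ...]. A call has exactly 5 rows; each row shifts and turns the pose as measured when the row begins, along the tool's axes as they then stand; what a row does not reach is not made up. A row lasts 1/8 s, in which the tool goes at most 62.5 mm and 10.7 degrees, less where a joint would pass 70% of its speed; a pose out of reach is approached as far as the arm can. A call with a gripper value outside its range is refused whole. The fingers move at their own pace and stop on an object; "force" is the grip in N (left out, the last holds). Time passes only in rows, so rows that do not move let the fingers close, or fill a call up. It gives the time, the measured TCP pose, the force and the opening at its end, in the units of the state.
- env.get_state(): the state, without advancing time (a new reading comes with each control period).
- env.get_image(name): name is "scene" or "top" or "wrist"; returns a dict with "frame" (400x640x3 uint8, red, green, blue), "intrinsics" (3x3 intrinsics, pixels), "k1" (the pictures are not rectified: a ray, as slopes to the right and down, at radius r is drawn at 1 + k1 r^2 times it, then the intrinsics apply), "R" (3x3) and "t" (3): a world point X has camera coordinates R X + t. Camera axes: x right, y down, z forward; pixel columns grow to the right and rows downward; lengths in m; the calibration is good to about 2 mm. A picture is of the moment at which its call begins. There is no depth.
- env.job_done(): hands the job in, once; it reports no verdict.
The state is a dict: "time_s": time; "joint_pos": joint angles; "joint_vel": joint speeds; "effort": joint torques, N m; "ee_pos": TCP position; "tool_rot": TCP orientation; "ft_force": force on the tool from outside, world axes, zero at the start; "wrist_torque": the same for the moment, N m; "grip_width": finger opening in m.
Only numpy, scipy, OpenCV 4.12 (cv2) and the standard library are available. Lean on these libraries where they do the work, as an engineer would, in place of code of your own. Each camera call takes 0.05 s, during which the arm holds its last target. There are 200 camera calls.

TASK

The heavy heart model is packed in one end of the closed white kit case, and nobody remembers which. Lift the case clear of the shelf by its swinging handle, see which coloured end sinks, then stand the case upright on that heavy end in the middle of the spot of the same colour (red end down on the red spot, or blue end down on the blue spot). Set it down without dropping it and let go.

Things in the scene. Friction and masses are not known exactly. Their poses are not given: they have to be found in the camera images.
- case: White closed case 130 (own x) by 56 (y) by 50 mm (z), 0.7 kg, lying flat. Origin: middle of the box. Its +x end is red, its -x end blue; one of them hides 0.4 to 0.5 kg. A bail handle turns freely on pivots at mid-sides (axis: own y through the origin). Lifted by it, the heavy end sinks until the case hangs upright within 5 degrees. Standing on end, the origin is 65 mm above what is under it.
- case_handle (a point): Middle of the handle's black grip bar, 14 by 14 mm, 78 mm long along the point's y (= case's y); pinch across it, fingers closing along point x. Its z points away from the pivot, 110 mm off at the case's origin: bar 135 mm above the shelf at the start, 178 mm when the case stands on a spot. Stays upright unheld, leans up to 9 degrees. 33 mm stay free under the bar as the case swings.
- red_spot: Flat red round spot fixed on the shelf, 110 mm across, 3 mm thick. Origin at its centre, on its underside (shelf height).
- blue_spot: Flat blue round spot fixed on the shelf, 110 mm across, 3 mm thick. Origin at its centre, on its underside (shelf height).

How it is judged:
On the way:
1. the case is lifted clear of the shelf and hangs on end below its handle (either end down, within 20 degrees; handle within 50 degrees of upright), its middle more than 80 mm above the shelf (height (world z) of case above 0.08 m and contact force between the fingers and case above 0.5 N and (angle between case's own x axis and vertical below 0.35 rad or angle between case's own x axis and vertical above 2.79 rad) and angle between case_handle's own z axis and vertical below 0.9 rad), for 0.3 s.
At the end, for the whole second after the job is handed in: The case stands at rest, upright within 10 degrees, on its red end on the red spot or its blue end on the blue spot, whichever end is heavy, its middle within 20 mm of the spot's centre seen from above and 62 to 74 mm above the shelf (((angle between case's own x axis and vertical above 2.967 rad and horizontal distance between case and red_spot below 0.02 m) or (angle between case's own x axis and vertical below 0.175 rad and horizontal distance between case and blue_spot below 0.02 m)) and height (world z) of case between 0.062 and 0.074 m and linear speed of case below 0.03 m/s); the robot touches nothing.
It fails at once if the case is dropped: it moves faster than 0.4 m/s while the fingers do not touch it or its handle (contact force between the fingers and case below 0.05 N and linear speed of case above 0.4 m/s).
It also fails if it takes over 48 s, if anything falls off the work surface, if the arm or the gripper's body presses on something with over 40 N, if the wrist force passes 120 N, or if a joint passes its speed limit or range.

## Working session

There is one attempt and no reset: what is moved stays moved. The work goes in short steps, Python scripts to look and compute and a tool call to move; the robot and the scene stay as the last step left them, time stands still between calls to the robot, and variables do not carry over. Pictures are saved under pics/ and viewed, about 8 in all and at most 12, crops included, and the job is handed in when it is done.

Besides the shell and the picture viewer there is one more tool, called after "Request:" as name(argument=value, ...) on one line, values as JSON. move_arm: Moves the arm, as the interface text tells. Its arguments: {"type":"object","properties":{"motion":{"type":"array"},"force":{"type":"number"}},"required":["motion"]}

```bash
mkdir -p pics; cat > h.py <<'E'
import numpy as np, cv2
from plant import env
def save(n,f):
    d=env.get_image(n); cv2.imwrite(f'pics/{f}.png',d['frame'][:,:,::-1]); return d
def ray(d,u,v):
    K=np.array(d['intrinsics']);R=np.array(d['R']);t=np.array(d['t'])
    q=np.array([(u-K[0,2])/K[0,0],(v-K[1,2])/K[1,1]]);p=q.copy()
    for _ in range(20): p=q/(1+d['k1']*(p@p))
    return -R.T@t, R.T@np.array([p[0],p[1],1])
def onz(d,u,v,z):
    c,r=ray(d,u,v); return c+r*(z-c[2])/r[2]
def blobs(d,kind,amin=40):
    f=d['frame']; h=cv2.cvtColor(f,cv2.COLOR_RGB2HSV); H,S,V=h[...,0],h[...,1],h[...,2]
    m={'red':((H<10)|(H>170))&(S>120)&(V>60),'blue':(H>95)&(H<130)&(S>120)&(V>50),'black':(V<50),'white':(S<40)&(V>180)}[kind].astype(np.uint8)
    n,l,s,c=cv2.connectedComponentsWithStats(m)
    return [(s[i].tolist(),c[i].round(1).tolist()) for i in range(1,n) if s[i][4]>=amin]
E
python3 - <<'E'
from h import *
st=env.get_state(); print(st['time_s'],st['ee_pos'],st['tool_rot'])
ims=[]
for n in('top','scene'):
    d=save(n,n+'0'); ims.append(d['frame']); print(n,(-np.array(d['R']).T@np.array(d['t'])).round(2))
    for k in('red','blue','black','white'):
        for b in blobs(d,k): print(k,b, onz(d,*b[1],0.003).round(3))
cv2.imwrite('pics/both.png',cv2.resize(np.vstack(ims),(480,600))[:,:,::-1])
E
```

```text
0.0 [0.17067269 0.65252129 0.25533051] [ 7.91523230e-01  6.11138422e-01 -6.76262640e-04  5.90063486e-04]
top [ 0.38 -0.01  1.02]
red ([311, 69, 24, 23, 437], [322.9, 80.2]) [0.832 0.001 0.003]
red ([324, 162, 24, 19, 210], [335.8, 171.1]) [ 0.59  -0.029  0.003]
red ([198, 193, 43, 44, 1457], [218.9, 214.5]) [0.485 0.264 0.003]
blue ([411, 26, 60, 69, 2396], [440.9, 59.2]) [ 0.888 -0.31   0.003]
blue ([527, 129, 19, 65, 277], [535.8, 161.8]) [ 0.609 -0.539  0.003]
blue ([416, 168, 43, 43, 1430], [436.7, 188.9]) [ 0.542 -0.279  0.003]
blue ([300, 201, 25, 19, 218], [312.0, 210.3]) [0.492 0.031 0.003]
blue ([230, 262, 17, 17, 106], [238.1, 269.9]) [0.348 0.213 0.003]
black ([203, 43, 16, 21, 123], [211.2, 53.1]) [0.917 0.298 0.003]
black ([196, 53, 11, 14, 61], [200.3, 60.4]) [0.897 0.327 0.003]
black ([210, 58, 17, 23, 158], [220.0, 70.7]) [0.866 0.272 0.003]
black ([558, 60, 17, 19, 98], [566.9, 69.2]) [ 0.863 -0.653  0.003]
black ([287, 73, 13, 22, 153], [292.4, 84.1]) [0.823 0.08  0.003]
black ([309, 72, 29, 25, 152], [323.6, 88.4]) [ 0.809 -0.001  0.003]
black ([0, 94, 26, 21, 215]
[... 2625 characters left out ...]
 -0.041  0.003]
black ([524, 153, 28, 33, 63], [538.8, 173.4]) [0.835 0.557 0.003]
black ([506, 166, 15, 19, 119], [512.1, 173.6]) [0.777 0.508 0.003]
black ([318, 190, 33, 23, 265], [335.1, 196.9]) [0.448 0.11  0.003]
black ([509, 193, 26, 25, 303], [520.6, 205.9]) [0.843 0.394 0.003]
black ([499, 207, 37, 37, 728], [513.3, 227.8]) [0.858 0.306 0.003]
black ([526, 206, 13, 12, 76], [532.6, 212.8]) [0.876 0.389 0.003]
black ([439, 252, 28, 23, 348], [452.5, 262.9]) [0.792 0.112 0.003]
black ([418, 269, 37, 32, 370], [434.9, 290.0]) [0.797 0.022 0.003]
black ([372, 274, 119, 87, 845], [415.3, 331.8]) [ 0.814 -0.09   0.003]
black ([343, 372, 25, 28, 117], [354.4, 386.6]) [ 0.785 -0.252  0.003]
```

View pics/top0.png

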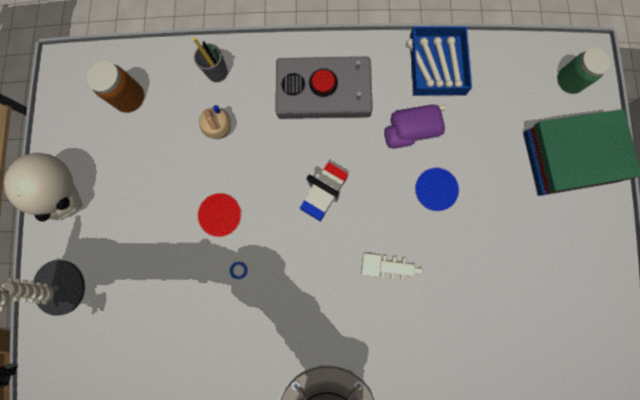

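View pics/scene0.png

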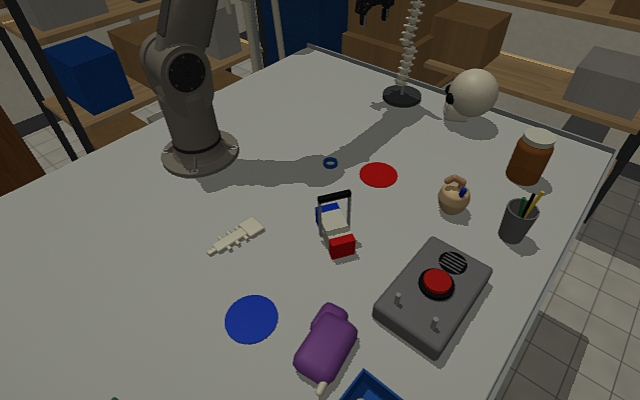

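The top view shows the case at about (322,190) px with its red end at (336,171), blue end at (312,210) and the grip bar at (322,185). The red spot is at (219,214) and the blue spot at (437,189). The scene view shows the handle upright, with the bar at (335,197).

```bash
cat >> h.py <<'E'
from scipy.spatial.transform import Rotation as Ro
def tri(a,b):
    (c,r),(e,s)=a,b
    k=np.linalg.lstsq(np.c_[r,-s],e-c,rcond=None)[0]
    p,q=c+k[0]*r,e+k[1]*s; return (p+q)/2,np.linalg.norm(p-q)
def go(p,yaw):
    "shift and turn in tool axes to TCP p, pointing down, tool x at world yaw (mod pi)"
    st=env.get_state(); T=Ro.from_quat(st['tool_rot']); c=[]
    for y in(yaw,yaw+np.pi):
        X=np.array([np.cos(y),np.sin(y),0]);Z=np.array([0,0,-1.])
        G=Ro.from_matrix(np.c_[X,np.cross(Z,X),Z]); c.append((T.inv()*G).as_rotvec())
    c.sort(key=np.linalg.norm)
    print('t',st['time_s'],'pos',np.round(st['ee_pos'],4),'q7',np.round(st['joint_pos'],2),'w',round(float(st['grip_width']),4),'F',np.round(st['ft_force'],1))
    print('shift',T.inv().apply(np.array(p)-st['ee_pos']).round(4),'turn',c[0].round(3),'alt',c[1].round(3))
E
python3 - <<'E'
from h import *
t=env.get_image('top');s=env.get_image('scene')
print('bar',tri(ray(t,322.4,185.5),ray(s,335.1,196.9)))
r=onz(t,335.8,171.1,.05);b=onz(t,312,210.3,.05);print(r,b,(r+b)/2,np.linalg.norm(r-b))
yaw=np.arctan2(*(r-b)[1::-1]);print('yaw',yaw)
B=tri(ray(t,322.4,185.5),ray(s,335.1,196.9))[0]
go([B[0],B[1],.25],yaw)
E
```

```text
bar (array([0.53188835, 0.00310057, 0.13368549]), np.float64(0.00024015625981309017))
[ 0.58054894 -0.02793147  0.05      ] [0.48726873 0.02948361 0.05      ] [0.53390883 0.00077607 0.05      ] 0.10953395884353517
yaw -0.5517472984202013
t 0.2 pos [0.1707 0.6527 0.2557] q7 [-1.42  0.48  0.02  1.56 -0.01  1.11 -0.08] w 0.0853 F [ 0.3  0.2 -0. ]
shift [-0.5371  0.5138  0.0064] turn [-1.000e-03  1.000e-03 -1.275e+00] alt [1.000e-03 1.000e-03 1.867e+00]
```

Request:
move_arm(motion=[[[-0.036,0.034,0],[0,0,0],0.085],[[-0.036,0.034,0],[0,0,0],0.085],[[-0.036,0.034,0],[0,0,0],0.085],[[-0.036,0.034,0],[0,0,0],0.085],[[-0.036,0.034,0],[0,0,0],0.085]])

```text
time_s: 0.82
ee_pos: [0.2899, 0.4325, 0.254]
tool_rot: [0.789, 0.614, -0.001, -0.0]
ft_force: [0.8, 0.7, 0.9]
grip_width: 0.0848
```

Request:
move_arm(motion=[[[-0.036,0.034,0],[0,0,0],0.085],[[-0.036,0.034,0],[0,0,0],0.085],[[-0.036,0.034,0],[0,0,0],0.085],[[-0.036,0.034,0],[0,0,0],0.085],[[-0.036,0.034,0],[0,0,0],0.085]])

```text
time_s: 1.45
ee_pos: [0.4135, 0.2083, 0.2545]
tool_rot: [0.789, 0.614, -0.0, -0.0]
ft_force: [0.6, -0.5, -0.4]
grip_width: 0.0849
```

Request:
move_arm(motion=[[[0,0,0],[0,0,0.18],0.085],[[0,0,0],[0,0,0.18],0.085],[[0,0,0],[0,0,0.18],0.085],[[0,0,0],[0,0,0.18],0.085],[[0,0,0],[0,0,0.18],0.085]])

```text
time_s: 2.08
ee_pos: [0.4153, 0.2026, 0.2546]
tool_rot: [0.981, 0.193, -0.0, -0.0]
ft_force: [-0.2, -0.0, 0.1]
grip_width: 0.0852
```

Request:
move_arm(motion=[[[0,0,0],[0,0,0.18],0.085],[[0,0,0],[0,0,0.18],0.085],[[0,0,0],[0,0,0.18],0.085],[[0,0,0],[0,0,0.18],0.085],[[0,0,0],[0,0,0.18],0.085]])

```text
time_s: 2.7
ee_pos: [0.4147, 0.2022, 0.2544]
tool_rot: [0.963, -0.268, -0.0, 0.0]
ft_force: [-0.4, -0.7, 0.3]
grip_width: 0.0851
```

```bash
python3 -c "
from h import *
go([.532,.003,.25],-.552)"
```

```text
t 2.7 pos [0.4147 0.2022 0.2544] q7 [-0.98  0.12  0.43  2.07 -0.06  0.96 -1.06] w 0.0851 F [-0.4 -0.7  0.3]
shift [0.2034 0.1099 0.0043] turn [0.    0.001 0.009] alt [-1.000e-03  1.000e-03 -3.133e+00]
```

Request:
move_arm(motion=[[[0.045,0.024,0],[0,0,0],0.085],[[0.045,0.024,0],[0,0,0],0.085],[[0.045,0.024,0],[0,0,0],0.085],[[0.045,0.024,0],[0,0,0.009],0.085],[[0.023,0.014,0],[0,0,0],0.085]])

```text
time_s: 3.32
ee_pos: [0.5341, 0.0008, 0.2545]
tool_rot: [0.963, -0.27, 0.0, -0.001]
ft_force: [-0.9, -0.4, -0.1]
grip_width: 0.0849
```

```bash
python3 -c "
from h import *
go([.532,.003,.25],-.552)
d=save('wrist','w1')
for b in blobs(d,'black'):print(b,onz(d,*b[1],.135).round(3))
for b in blobs(d,'red')+blobs(d,'blue'):print(b,onz(d,*b[1],.05).round(3))
"
```

```text
t 3.325 pos [0.5341 0.0008 0.2545] q7 [-0.6   0.27  0.58  1.92 -0.18  1.   -0.48] w 0.0849 F [-0.9 -0.4 -0.1]
shift [-0.0029 -0.0008  0.0045] turn [-0.002  0.     0.005] alt [-1.000e-03 -3.000e-03 -3.137e+00]
([472, 0, 52, 26, 694], [495.9, 11.4]) [0.73  0.059 0.135]
([409, 3, 87, 177, 1917], [459.0, 105.5]) [0.674 0.009 0.135]
([496, 24, 62, 71, 1231], [515.2, 62.9]) [0.729 0.016 0.135]
([306, 157, 15, 88, 1184], [312.7, 201.6]) [0.529 0.002 0.135]
([0, 241, 640, 159, 56244], [304.3, 345.6]) [ 0.44  -0.125  0.135]
([625, 279, 15, 10, 46], [631.9, 284.2]) [ 0.767 -0.249  0.135]
([605, 288, 20, 14, 57], [614.9, 294.5]) [ 0.747 -0.25   0.135]
([126, 0, 88, 64, 4635], [169.9, 27.2]) [0.487 0.225 0.05 ]
([509, 29, 55, 57, 2482], [536.6, 57.6]) [ 0.811 -0.005  0.05 ]
([351, 156, 22, 52, 900], [362.2, 181.0]) [ 0.578 -0.026  0.05 ]
([92, 98, 35, 33, 553], [108.5, 114.3]) [0.37  0.193 0.05 ]
([262, 155, 21, 52, 854], [271.0, 180.7]) [0.487 0.03  0.05 ]
([548, 175, 92, 134, 4711], [593.3, 244.3]) [ 0.802 -0.261  0.05 ]
([595, 213, 45, 41, 148], [623.1, 229.4]) [ 0.846 -0.264  0.05 ]
([599, 235, 41, 32, 128], [623.8, 248.3]) [ 0.841 -0.293  0.05 ]
([379, 295, 35, 39, 783], [395.3, 313.4]) [ 0.528 -0.21   0.05 ]
```

View pics/w1.png

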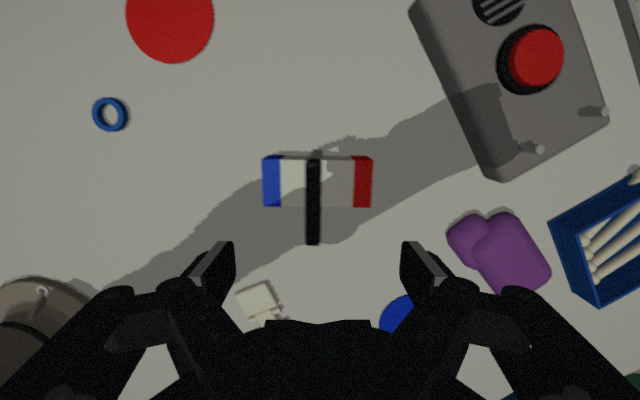

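The wrist view shows the bar at (313,202) px, across the jaws and nearly centred, with the blue end at left (271,181) and the red end at right (362,181). The red spot and the shadow are clear of the approach. The bar comes out at (0.530, 0.002), so I'll descend.

Request:
move_arm(motion=[[[-0.003,0,0.03],[0,0,0.005],0.085],[[0,0,0.03],[0,0,0],0.085],[[0,0,0.03],[0,0,0],0.085],[[0,0,0.022],[0,0,0],0.085],[[0,0,0.003],[0,0,0],0.085]])

```text
time_s: 4.0
ee_pos: [0.5335, -0.0011, 0.1371]
tool_rot: [0.961, -0.275, 0.002, -0.001]
ft_force: [0.2, 0.3, 0.0]
grip_width: 0.085
```

Request:
move_arm(force=60, motion=[[[0,0,0],[0,0,0],0.0],[[0,0,0],[0,0,0],0.0],[[0,0,0],[0,0,0],0.0],[[0,0,0],[0,0,0],0.0],[[0,0,0],[0,0,0],0.0]])

```text
time_s: 4.62
ee_pos: [0.5345, -0.0004, 0.1398]
tool_rot: [0.962, -0.275, 0.003, -0.002]
ft_force: [-1.5, 1.7, -1.4]
grip_width: 0.0133
```

```bash
python3 -c "
from h import *
go([.5305,.0025,.141],-.552)"
```

```text
t 4.625 pos [ 5.345e-01 -4.000e-04  1.398e-01] q7 [-0.52  0.43  0.51  2.03 -0.31  0.75 -0.38] w 0.0133 F [-1.5  1.7 -1.4]
shift [-0.0049 -0.0004 -0.0012] turn [-0.005 -0.004 -0.005] alt [-0.007  0.008  3.137]
```

Request:
move_arm(motion=[[[0,0,-0.008],[0,0,0],0.0],[[0,0,-0.008],[0,0,0],0.0],[[0,0,-0.01],[0,0,0],0.0],[[0,0,-0.01],[0,0,0],0.0],[[0,0,-0.01],[0,0,0],0.0]])

```text
time_s: 5.25
ee_pos: [0.5318, -0.0005, 0.1868]
tool_rot: [0.962, -0.275, 0.0, -0.001]
ft_force: [0.1, 1.0, -8.3]
grip_width: 0.013
```

Request:
move_arm(motion=[[[0,0,-0.01],[0,0,0],0.0],[[0,0,-0.015],[0,0,0],0.0],[[0,0,-0.015],[0,0,0],0.0],[[0,0,-0.015],[0,0,0],0.0],[[0,0,-0.015],[0,0,0],0.0]])

```text
time_s: 5.88
ee_pos: [0.5316, -0.0012, 0.2618]
tool_rot: [0.961, -0.275, 0.001, -0.001]
ft_force: [0.3, 0.1, -7.6]
grip_width: 0.0129
```

Request:
move_arm(motion=[[[0,0,-0.01],[0,0,0],0.0],[[0,0,0],[0,0,0],0.0],[[0,0,0],[0,0,0],0.0],[[0,0,0],[0,0,0],0.0],[[0,0,0],[0,0,0],0.0]])

```text
time_s: 6.5
ee_pos: [0.5313, -0.0012, 0.2726]
tool_rot: [0.961, -0.275, 0.001, -0.001]
ft_force: [-0.2, -0.8, -7.5]
grip_width: 0.0126
```

```bash
python3 -c "
from h import *
go([.5305,.0025,.27],-.552)
d=save('scene','s2')
t=save('top','t2')
cv2.imwrite('pics/c2.png',np.hstack([cv2.resize(d['frame'][100:300,230:430],None,fx=2,fy=2),cv2.resize(t['frame'][100:300,220:420],None,fx=2,fy=2)])[:,:,::-1])
"
```

```text
t 6.5 pos [ 0.5313 -0.0012  0.2726] q7 [-0.62  0.24  0.6   1.91 -0.16  1.03 -0.5 ] w 0.0126 F [-0.2 -0.8 -7.5]
shift [-0.0027 -0.0027  0.0026] turn [-0.002 -0.001 -0.005] alt [-2.000e-03  3.000e-03  3.136e+00]
```

View pics/c2.png

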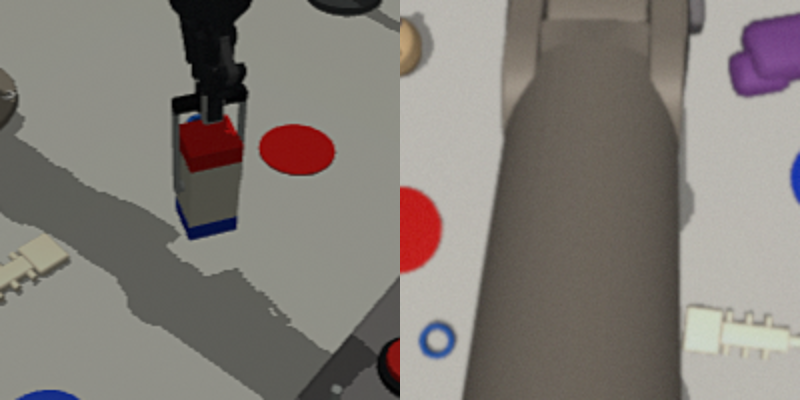

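The left crop shows the case hanging with its red end up (210,140) and blue end down (205,225), so blue is heavy and it goes to the blue spot.

```bash
python3 -c "
from h import *
go([.5415,-.282,.272],-.552)"
```

```text
t 6.6 pos [ 0.5314 -0.0012  0.2727] q7 [-0.62  0.24  0.6   1.91 -0.16  1.03 -0.51] w 0.0131 F [-0.  -0.2 -7.1]
shift [0.1571 0.233  0.0005] turn [-0.002 -0.001 -0.005] alt [-2.000e-03  3.000e-03  3.136e+00]
```

Request:
move_arm(motion=[[[0.003,0.004,0],[0,0,0],0.0],[[0.006,0.009,0],[0,0,0],0.0],[[0.01,0.015,0],[0,0,0],0.0],[[0.013,0.019,0],[0,0,0],0.0],[[0.015,0.022,0],[0,0,0],0.0]])

```text
time_s: 7.22
ee_pos: [0.5352, -0.0871, 0.2725]
tool_rot: [0.962, -0.273, 0.001, -0.001]
ft_force: [0.3, -0.2, -8.0]
grip_width: 0.0124
```

Request:
move_arm(motion=[[[0.016,0.024,0],[0,0,0],0.0],[[0.016,0.024,0],[0,0,0],0.0],[[0.016,0.024,0],[0,0,0],0.0],[[0.016,0.024,0],[0,0,0],0.0],[[0.015,0.022,0],[0,0,0],0.0]])

```text
time_s: 7.85
ee_pos: [0.5388, -0.2385, 0.2727]
tool_rot: [0.962, -0.275, 0.001, -0.0]
ft_force: [0.4, 1.1, -7.4]
grip_width: 0.0132
```

Request:
move_arm(motion=[[[0.013,0.019,0],[0,0,0],0.0],[[0.009,0.013,0],[0,0,0],0.0],[[0.005,0.008,0],[0,0,0],0.0],[[0.003,0.004,0],[0,0,0],0.0],[[0.001,0.001,0],[0,0,0],0.0]])

```text
time_s: 8.48
ee_pos: [0.5396, -0.2989, 0.2724]
tool_rot: [0.961, -0.277, 0.001, 0.001]
ft_force: [0.0, 0.7, -7.1]
grip_width: 0.0129
```

```bash
python3 -c "
from h import *
go([.5415,-.282,.21],-.552)
d=save('scene','s3');w=save('wrist','w3')
for n,i in(('s',d),('w',w)):
  for k in('red','blue'):
    for b in blobs(i,k):print(n,k,b)
cv2.imwrite('pics/c3.png',np.hstack([cv2.resize(d['frame'][190:390,160:360],None,fx=2,fy=2),cv2.resize(w['frame'],(400,400))])[:,:,::-1])
"
```

```text
t 8.475 pos [ 0.5396 -0.2989  0.2724] q7 [-0.09  0.42  0.67  1.72 -0.29  1.1   0.11] w 0.0129 F [ 0.   0.7 -7.1]
shift [-0.0075 -0.0153  0.0624] turn [ 0.001 -0.002 -0.008] alt [-3.000e-03 -2.000e-03  3.133e+00]
s red ([360, 162, 38, 25, 753], [378.0, 174.4])
s red ([205, 243, 40, 40, 1059], [224.6, 264.0])
s red ([423, 268, 29, 26, 563], [437.1, 280.8])
s blue ([43, 36, 89, 80, 3417], [82.9, 75.0])
s blue ([323, 157, 14, 12, 95], [329.8, 162.4])
s blue ([459, 187, 8, 11, 47], [462.3, 191.8])
s blue ([221, 295, 57, 49, 1967], [250.7, 319.8])
s blue ([340, 368, 63, 32, 952], [368.7, 388.9])
w red ([275, 180, 30, 65, 1495], [288.3, 208.1])
w red ([328, 180, 30, 63, 1350], [344.4, 207.3])
w red ([441, 252, 51, 36, 467], [466.9, 269.9])
w blue ([452, 0, 185, 123, 10978], [541.6, 52.4])
w blue ([271, 121, 78, 61, 2849], [307.7, 147.0])
w blue ([432, 242, 52, 41, 531], [459.0, 262.3])
w blue ([611, 335, 29, 40, 579], [629.9, 353.4])
```

View pics/c3.png

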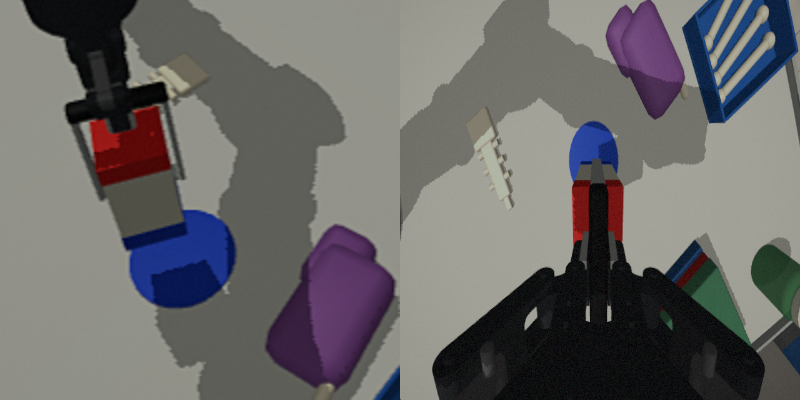

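The scene crop shows the case hanging steady, blue end down, just beyond the blue spot's near edge. The bar ends are at about (193,246) and (243,236) full-frame px. The tool overshot by about 17 mm, and I'll correct that.

```bash
python3 -c "
from h import *
d=env.get_image('scene')
a=onz(d,193.2,246.2,.266);b=onz(d,243.2,236.8,.266);print(a,b,(a+b)/2,np.linalg.norm(a-b))
e=np.array(env.get_state()['ee_pos']);T=Ro.from_quat(env.get_state()['tool_rot']);print('bar-TCP in tool',T.inv().apply((a+b)/2-e))
go([.5415,-.282,.21],-.552)"
```

```text
[ 0.51801506 -0.33006245  0.266     ] [ 0.56316247 -0.26775913  0.266     ] [ 0.54058877 -0.29891079  0.266     ] 0.07694148833924437
bar-TCP in tool [9.71604830e-04 6.52469725e-05 6.40378861e-03]
t 8.625 pos [ 0.5398 -0.2983  0.2724] q7 [-0.09  0.42  0.67  1.72 -0.29  1.1   0.11] w 0.0128 F [ 0.6 -0.3 -8.2]
shift [-0.0073 -0.0148  0.0624] turn [ 0.001 -0.002 -0.008] alt [-3.000e-03 -1.000e-03  3.134e+00]
```

Request:
move_arm(motion=[[[-0.003,-0.007,0.01],[0,0,0],0.0],[[-0.003,-0.006,0.014],[0,0,0],0.0],[[-0.002,-0.004,0.016],[0,0,0],0.0],[[0,0,0.016],[0,0,0],0.0],[[0,0,0.008],[0,0,0],0.0]])

```text
time_s: 9.25
ee_pos: [0.5426, -0.2757, 0.2031]
tool_rot: [0.962, -0.275, 0.0, -0.0]
ft_force: [0.7, -0.4, -6.5]
grip_width: 0.0131
```

Request:
move_arm(motion=[[[0,0,0.004],[0,0,0],0.0],[[0,0,0],[0,0,0],0.0],[[0,0,0],[0,0,0],0.0],[[0,0,0],[0,0,0],0.0],[[0,0,0],[0,0,0],0.0]])

```text
time_s: 9.88
ee_pos: [0.5428, -0.2771, 0.1994]
tool_rot: [0.961, -0.275, 0.001, 0.0]
ft_force: [1.2, -1.3, -7.8]
grip_width: 0.0133
```

```bash
python3 -c "
from h import *
go([.542,-.280,.184],-.552)
d=save('scene','s4');w=save('wrist','w4')
cv2.imwrite('pics/c4.png',np.hstack([cv2.resize(d['frame'][210:360,160:360],None,fx=2.5,fy=2.5),w['frame'][0:375,170:470]])[:,:,::-1])
"
```

```text
t 9.875 pos [ 0.5428 -0.2771  0.1994] q7 [-0.09  0.49  0.63  1.81 -0.34  0.95  0.12] w 0.0133 F [ 1.2 -1.3 -7.8]
shift [0.0008 0.0029 0.0154] turn [ 0.    -0.002 -0.006] alt [-3.000e-03 -0.000e+00  3.136e+00]
```

View pics/c4.png

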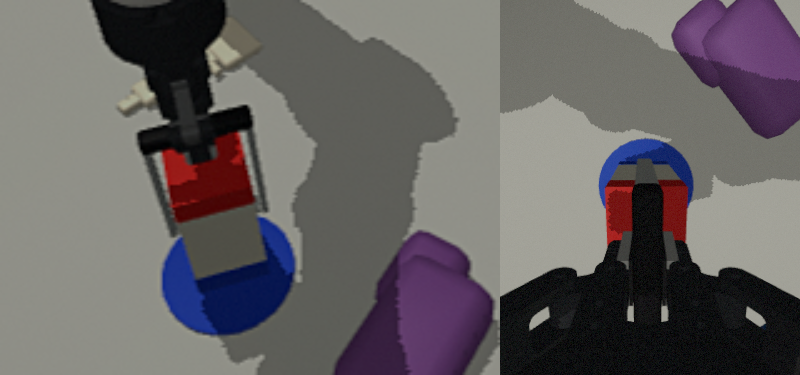

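The case hangs straight above the blue spot: red top at (210,170), spot centred at about (228,275) in the crop. I'll lower it gently.

Request:
move_arm(motion=[[[0.001,0.003,0.004],[0,0,0],0.0],[[0,0,0.004],[0,0,0],0.0],[[0,0,0.002],[0,0,0],0.0],[[0,0,0],[0,0,0],0.0],[[0,0,0],[0,0,0],0.0]])

```text
time_s: 10.6
ee_pos: [0.5419, -0.2802, 0.1884]
tool_rot: [0.961, -0.275, 0.001, 0.0]
ft_force: [0.5, 0.7, -7.6]
grip_width: 0.0128
```

Request:
move_arm(motion=[[[0,0,0.002],[0,0,0],0.0],[[0,0,0.001],[0,0,0],0.0],[[0,0,0.001],[0,0,0],0.0],[[0,0,0],[0,0,0],0.0],[[0,0,0],[0,0,0],0.0]])

```text
time_s: 11.22
ee_pos: [0.5421, -0.2802, 0.1843]
tool_rot: [0.961, -0.275, 0.001, 0.0]
ft_force: [0.3, -0.4, -7.8]
grip_width: 0.0129
```

Request:
move_arm(motion=[[[0,0,0.001],[0,0,0],0.0],[[0,0,0.001],[0,0,0],0.0],[[0,0,0],[0,0,0],0.0],[[0,0,0],[0,0,0],0.0],[[0,0,0],[0,0,0],0.0]])

```text
time_s: 11.85
ee_pos: [0.542, -0.2806, 0.1835]
tool_rot: [0.961, -0.275, 0.001, 0.0]
ft_force: [-1.5, 0.7, -3.0]
grip_width: 0.0131
```

Request:
move_arm(motion=[[[0,0,0.001],[0,0,0],0.0],[[0,0,0],[0,0,0],0.0],[[0,0,0],[0,0,0],0.0],[[0,0,0],[0,0,0],0.0],[[0,0,0],[0,0,0],0.0]])

```text
time_s: 12.48
ee_pos: [0.542, -0.2807, 0.1832]
tool_rot: [0.961, -0.275, 0.001, -0.0]
ft_force: [-2.7, 1.1, -0.4]
grip_width: 0.0128
```

```bash
python3 -c "
from h import *
go([.542,-.280,.184],-.552)
d=save('scene','s5')
cv2.imwrite('pics/c5.png',cv2.resize(d['frame'][220:360,160:340],None,fx=4,fy=4,interpolation=2)[:,:,::-1])
"
```

```text
t 12.475 pos [ 0.542  -0.2807  0.1832] q7 [-0.08  0.51  0.62  1.82 -0.36  0.93  0.14] w 0.0128 F [-2.7  1.1 -0.4]
shift [-0.0004 -0.0006 -0.0008] turn [-0.001 -0.002 -0.006] alt [-3.000e-03  1.000e-03  3.136e+00]
```

View pics/c5.png

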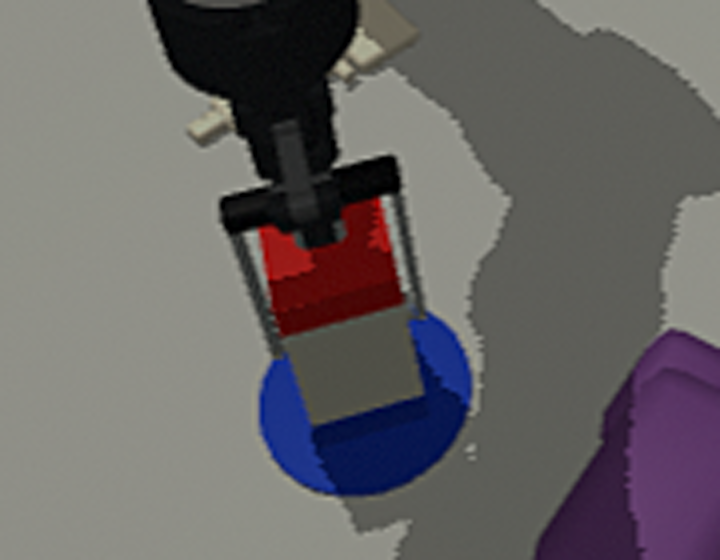

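The case stands on the blue spot, with the red top's front edge at about crop (272,312)–(403,285) and the blue base's front edge at about (318,447)–(430,412). I'll check uprightness numerically.

```bash
python3 -c "
from h import *
d=env.get_image('scene')
X=np.array([.852,-.524,0]);Y=np.array([-.524,-.852,0]);C=np.array([.542,-.28,0])
f=lambda x,y,z:onz(d,160+x/4,220+y/4,z)
for n,p in(('topL',(272,308,.133)),('topR',(403,285,.133)),('whiteL',(285,336,.121)),('whiteR',(407,306,.121)),('wbL',(313,427,.015)),('wbR',(425,396,.015)),('botL',(318,447,.003)),('botR',(430,412,.003))):
  q=f(*p)-C;print(n,(q@X*1e3).round(1),(q@Y*1e3).round(1))
print(env.get_state()['ft_force'])
h=cv2.cvtColor(d['frame'],cv2.COLOR_RGB2HSV)
for r in range(320,336,1): print(r,h[r,248].tolist(),end=' ')
"
```

```text
topL 22.7 28.2
topR 29.4 -29.4
whiteL 30.6 25.7
whiteR 32.8 -29.0
wbL 17.2 28.4
wbR 18.2 -28.2
botL 21.9 28.6
botR 20.9 -28.9
[-2.0235405   1.12390572  0.57628832]
320 [30, 29, 80] 321 [27, 32, 80] 322 [30, 37, 83] 323 [114, 17, 75] 324 [115, 255, 66] 325 [114, 243, 63] 326 [114, 220, 66] 327 [114, 235, 64] 328 [115, 231, 63] 329 [114, 229, 68] 330 [115, 221, 82] 331 [114, 233, 80] 332 [113, 232, 79] 333 [114, 226, 80] 334 [114, 236, 79] 335 [113, 236, 79]
```

With 20 mm bands (from the first view, 109.5 mm between band centres), the front face reads about 26 mm at the top and 23.5 mm at the bottom. So it's upright to about 1.5° and centred, with its weight on the spot. Releasing.

Request:
move_arm(motion=[[[0,0,0],[0,0,0],0.02],[[0,0,0],[0,0,0],0.03],[[0,0,0],[0,0,0],0.045],[[0,0,0],[0,0,0],0.065],[[0,0,0],[0,0,0],0.08]])

```text
time_s: 13.2
ee_pos: [0.5446, -0.2819, 0.1845]
tool_rot: [0.961, -0.275, 0.004, 0.001]
ft_force: [-1.0, -0.6, 0.3]
grip_width: 0.0788
```

Request:
move_arm(motion=[[[0,0,0],[0,0,0],0.08],[[0,0,-0.01],[0,0,0],0.08],[[0,0,-0.02],[0,0,0],0.08],[[0,0,-0.03],[0,0,0],0.08],[[0,0,-0.03],[0,0,0],0.08]])

```text
time_s: 13.82
ee_pos: [0.5428, -0.2811, 0.2766]
tool_rot: [0.961, -0.275, 0.002, 0.001]
ft_force: [0.6, -0.2, 0.7]
grip_width: 0.0799
```

Request:
move_arm(motion=[[[0,0,-0.03],[0,0,0],0.08],[[0,0,-0.03],[0,0,0],0.08],[[0,0,0],[0,0,0],0.08],[[0,0,0],[0,0,0],0.08],[[0,0,0],[0,0,0],0.08]])

```text
time_s: 14.45
ee_pos: [0.5424, -0.2818, 0.3424]
tool_rot: [0.961, -0.276, 0.005, 0.001]
ft_force: [-0.4, 0.3, -0.0]
grip_width: 0.0801
```

```bash
python3 -c "
from h import *
go([.542,-.280,.184],-.552)
d=save('scene','s6');w=save('wrist','w6')
for n,i,z in(('s',d,.12),('w',w,.133)):
  for b in blobs(i,'red',200):print(n,b,onz(i,*b[1],z).round(3))
cv2.imwrite('pics/c6.png',np.hstack([cv2.resize(d['frame'][220:360,170:330],None,fx=2.5,fy=2.5),w['frame'][0:350,130:510]])[:,:,::-1])
"
```

```text
t 14.45 pos [ 0.5424 -0.2818  0.3424] q7 [-0.15  0.35  0.7   1.65 -0.24  1.22  0.04] w 0.0801 F [-0.4  0.3 -0. ]
shift [-0.0029 -0.0011  0.1584] turn [-0.001 -0.01  -0.007] alt [-1.500e-02  2.000e-03  3.134e+00]
s ([360, 162, 38, 25, 753], [378.0, 174.4]) [0.554 0.141 0.12 ]
s ([224, 269, 37, 35, 874], [241.8, 285.9]) [ 0.54 -0.28  0.12]
s ([423, 268, 29, 26, 563], [437.1, 280.8]) [ 0.81 -0.04  0.12]
w ([290, 155, 19, 50, 890], [298.9, 179.3]) [ 0.525 -0.269  0.133]
w ([322, 155, 11, 49, 510], [326.7, 178.7]) [ 0.554 -0.286  0.133]
```

View pics/c6.png

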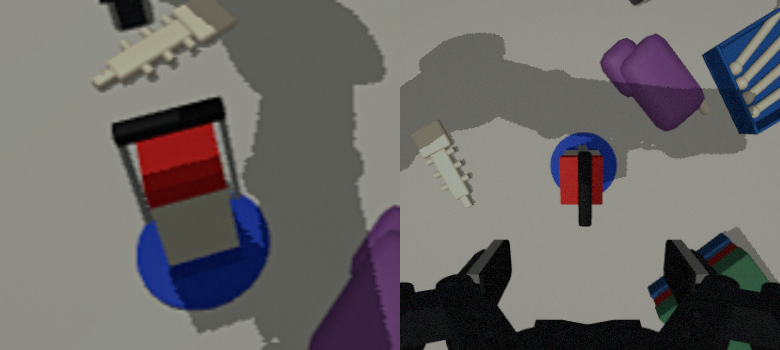

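The case stands free on its blue end in the blue spot. In the wrist view the red top is at (582,180) in the crop, the handle is up, and the jaws are open and well clear. The top's centre reads about (0.539, −0.277), against the spot at (0.542, −0.280).

```bash
python3 -c "
from h import *
print(env.job_done())"
```

```text
the job is handed in; nothing more can be done
None
```

The case now stands on its blue end on the blue spot, and the job is handed in at about 14.5 s of the 48 s allowed. When I lifted it by the handle, the blue end sank, so blue is the heavy end. I lowered it until the wrist force fell from about −7.7 N to 0, then let go and backed straight up.

**Position:** the last pictures put the case about 4 mm from the spot's centre (limit 20 mm).

**Uprightness:** before release it read about 1.5° off vertical, using a 20 mm colour band inferred from the first view. My first calculation, which assumed a 12 mm band, gave about 7.5°; both are within the 10° limit. After release I checked this only by eye, and it looked upright.

**Other checks:**
- **Overshoot:** the carry overshot the spot by about 17 mm, which I corrected before lowering.
- **Side force:** about 2–3 N showed while the case was standing but still gripped, and it was gone after release.
- **Clearance:** the open gripper was more than 100 mm above the handle at hand-in.

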